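# Check the heart-lead tester with the test pen

## Robot

A 6-joint arm with a two-finger parallel gripper is mounted at the origin on the work surface; the furniture and walls round the work are solid. World frame = base frame: x ahead of the robot, y to its left, z up, the work surface at z = 0. Lengths are in m, angles in rad, forces in N, time in s.
With the tool pointing down it reaches from about 0.4 to 0.825 m from the base axis. Payload 7 kg.
Tool frame: the origin (TCP) lies between the finger pads; the fingertips stand 17 mm ahead of it and the grasp point (between the pads) lies 2 mm behind it; z points along the fingers, y is the direction in which the jaws open and shut (so a half turn about z gives the same grasp; the last joint's range is limited). The gripper opens to 88 mm and grips with 3 to 60 N. Pads are 19 mm wide; open, the fingers measure 130 mm over their backs; the gripper's body (78 mm by 193 mm) begins 47 mm behind the grasp point.
Start: joints at [-1.062, 0.359, 0.012, 0, -1.224, -0.288], TCP at [0.148, -0.659, 0.244] pointing down, gripper open.
Joint ranges: [-3.07, 3.07], [-1.43, 2.12], [-1.02, 1.25], [-3.03, 1.67], [-3.05, -0], [-3.03, 3.03]. Speed limits (rad/s): [2.39, 2.39, 3.01, 3.14, 3.14, 3.14].

## Interface

Orientations are given as a unit quaternion [w, x, y, z].
In Python, from rig import status, get_image, manip, find_in gives the robot as it stands. The module is installed in compiled form; this text tells all that it offers.
- The arm moves only by the shell command python3 -m crank 'ROWS' [FORCE]. ROWS is JSON, a list of rows, each a list of 5 numbers: the shift along the tool's x, y, z in mm, then the turn about the tool's z in degrees, then the closure in counts, from 0 (fully open) to 255 (shut). A call has exactly 10 rows; each row is the pose to reach, as a shift and turn from the pose measured when the call began, along the tool's axes at that moment; what a row does not reach only later rows make up. A row lasts 1/8 s, in which the tool goes at most 62.5 mm and 10.7 degrees, less where a joint would pass 70% of its speed; a pose out of reach is approached as far as the arm can. A call with a gripper value outside its range is refused whole. The fingers move at their own pace and stop on an object; FORCE is the grip in N (left out, the last holds). Time passes only in rows, so rows that repeat a pose let the fingers close, or fill a call up. It gives the time, the measured TCP pose, the force and the opening at its end, in the units of the state.
- status.get_obs(): the state, without advancing time (a new reading comes with each control period).
- get_image(name): name is "scene" or "top"; returns a dict with "color" (384x512x3 uint8, red, green, blue), "fx", "fy", "cx", "cy" (pixels), "extrinsics" (4x4, takes a point from camera to world coordinates). Camera axes: x right, y down, z forward; pixel columns grow to the right and rows downward; lengths in m; the calibration is good to about 2 mm. A picture is of the moment at which its call begins. There is no depth.
- manip.sign_off(): hands the job in, once; it reports no verdict.
Trained networks look in the newest picture that a camera, given by its name, has taken for a name from the list of things; names that differ only in an ending like _2 or _b are one class to them, and where a whole thing is asked for, a point or a joint stands for the part that bears it (a point fixed in the world has none). Each returns a list of dicts, best first, with "conf" (0 to 1); they miss things now and then, are a little off and sometimes report something else, mostly with a low value. They report only what shows in the picture. A call takes as long as a camera call. They do not tell look-alikes from the thing itself.
- find_in(name, camera): "pixel" ([column, row] in pixels, amid what is visible of it).
The state is a dict: "time_s": time; "q": joint angles; "dq": joint speeds; "joint_efforts": joint torques, N m; "ee_pos": TCP position; "tcp_rot": TCP orientation; "force": force on the tool from outside, world axes, zero at the start; "torque": the same for the moment, N m; "opening": finger opening in m.
Only numpy, scipy, OpenCV 4.12 (cv2) and the standard library are available. Lean on these libraries where they do the work, as an engineer would, in place of code of your own. Each camera call takes 0.05 s, during which the arm holds its last target.

## Task

Check the heart-lead tester: turn its black dial so that the white pointer stands at the blue mark on the scale, then take the blue test pen from its stand and gently touch the pen's brass tip to the steel top of the stud in the red collar, and next to the one in the green collar, resting about half a second on each; do not touch the yellow one. Finally hang the pen back upright in the fork of its stand, leaving the dial at the mark and the things round about where they are.

Things in the scene. Friction and masses are not known exactly. Their poses are not given: they have to be found in the camera images.
- tester: fixed tester, a white-topped grey flat case 124 x 246 x 45 mm (x, y, z), with a black screen; origin at the centre of its underside on the table, x away from the robot at yaw 0, z up. Its top panel is 45 mm above the table. The dial's axis is at (0, -62) mm and the row of studs at x = -12 mm, y = 22, 59 and 96 mm in this frame
- dial (a joint): black dial on the tester: a skirt 54 mm across topped by a straight grip bar 48 mm long, 14 mm wide, whose top is 81.5 mm and skirt top 53 mm above the table. Angle in rad, 0 to 2.4, growing clockwise seen from above; it needs about 0.04 N m and stays where it is left
- dial_pointer (a point): end of the white pointer line on top of the dial's grip bar, 24 mm from the dial's axis, 81.5 mm above the table; its x axis points along the bar outward from the dial's axis, z up. The other end of the bar has no white line
- dial_mark: flat blue mark on the panel, just outside the dial's scale, 40 to 56 mm from the dial's axis; origin on the dial's axis at panel height, x axis points from the dial's axis to the blue mark, z up. It lies 0.6 to 1.5 rad clockwise of the pointer at the start. The dial is at the mark when the pointer's x axis and this x axis agree
- stud_red: round steel stud, 16 mm across, flat top, in the red collar (31 mm across) on the tester's panel; origin at the centre of the stud's top, 59.5 mm above the table, z up. Sprung: gives up to 6 mm downward, about 1 N to start, 4.5 N at the bottom. The red, yellow and green studs stand in one straight row 37 mm apart, their order changes from start to start
- stud_yellow: round steel stud, 16 mm across, flat top, in the yellow collar (31 mm across) on the tester's panel; origin at the centre of the stud's top, 59.5 mm above the table, z up. Sprung: gives up to 6 mm downward, about 1 N to start, 4.5 N at the bottom. The red, yellow and green studs stand in one straight row 37 mm apart, their order changes from start to start. Not to be touched
- stud_green: round steel stud, 16 mm across, flat top, in the green collar (31 mm across) on the tester's panel; origin at the centre of the stud's top, 59.5 mm above the table, z up. Sprung: gives up to 6 mm downward, about 1 N to start, 4.5 N at the bottom. The red, yellow and green studs stand in one straight row 37 mm apart, their order changes from start to start
- pen_stand: fixed grey stand, foot 100 x 80 x 12 mm, with a column at its +x side that carries a steel fork; origin at the middle of the fork on the table, z up. The fork's two prongs (13 mm wide, 8 mm thick, top 95 mm above the table) run from the column (x = +31 mm) to x = -26 mm, where the slot between them, 24 mm wide, is open (towards -x); nothing of the stand is higher than the fork
- stand_seat (a point): middle of the fork's slot, at the height of the prongs' top (95 mm above the table), where the pen's collar rests; axes as the stand's
- test_pen: cordless test pen, 140 mm long, about 50 to 100 g, hanging upright in the fork, its collar lying on the prongs; origin at the centre of the collar's underside, z up along the pen. Above it: black round collar 38 mm across, 5 mm thick, then a blue square handle 20 x 20 mm (faces along the pen's x and y) up to 65 mm. Below it: black shaft 12 mm across to -45 mm, then a brass needle 6 mm across to the tip at -75 mm
- pen_tip (a point): rounded brass tip of the test pen, on its long axis, 75 mm below the collar's underside
- swab_stack: stack of white swabs, 46 x 60 x 28 mm, origin under its centre; a bystander
- ointment_bottle: small white bottle, 30 mm across, 55 mm high, origin under its centre; a bystander
- tourniquet: rolled blue tourniquet with a white buckle, 62 x 46 x 24 mm, origin under its centre; a bystander
- skin_spray: white pump spray bottle with blue head, 44 mm across, 136 mm high, origin under its centre; a bystander
Not all that is in view belongs to the job. There is more than one size of the pen_stand; the job needs the larger.

How it is judged:
On the way, in this order (a step that is already met when the one before it is completed fails the run):
1. the dial's pointer stands at the blue mark, within 7 degrees (angle between the x axis of dial_pointer and the x axis of dial_mark, either way round below 0.12 rad), for 0.4 s.
2. the pen's tip rests on the red stud's steel top (contact force between test_pen and stud_red above 0.3 N and distance between pen_tip and stud_red below 0.011 m), for 0.4 s.
3. the pen's tip rests on the green stud's steel top (contact force between test_pen and stud_green above 0.3 N and distance between pen_tip and stud_green below 0.011 m), for 0.4 s.
At the end, for the whole second after the job is handed in: the dial's pointer is within 7 degrees (0.12 rad) of the blue mark, and the pen hangs at rest in its fork: collar on the prongs (within 4 mm in height, 22 mm of the slot's middle), upright within 0.1 rad, released (angle between the x axis of dial_pointer and the x axis of dial_mark, either way round below 0.12 rad and horizontal distance between test_pen and stand_seat below 0.022 m and z of test_pen in the frame of stand_seat between -0.004 and 0.004 m and angle between test_pen's own z axis and vertical below 0.1 rad and contact force between the fingers and test_pen below 0.05 N and linear speed of test_pen below 0.02 m/s); the robot touches nothing.
It fails at once if the yellow stud is touched (contact force between stud_yellow and anything else above 0.3 N).
It fails at once if a stud is pressed with more than 20 N (contact force between any of stud_red, stud_green and anything else above 20 N).
It fails at once if a bystander is moved by more than 30 mm (distance of any of swab_stack, ointment_bottle, tourniquet, skin_spray from where it was at the start of the episode above 0.03 m).
It also fails if it takes over 64 s, if anything falls off the work surface, if the arm or the gripper's body presses on something with over 40 N, if the wrist force passes 120 N, or if a joint passes its speed limit or range.

## Working session

There is one attempt and no reset: what is moved stays moved. The work goes in short steps, Python scripts to look and compute and a shell command to move; the robot and the scene stay as the last step left them, time stands still between calls to the robot, and variables do not carry over. Pictures are saved under pics/ and viewed, and the job is handed in when it is done.

```bash
mkdir -p pics; cat > h.py <<'E'
import numpy as np, cv2
from rig import status,get_image,manip,find_in
def shot(cam,fn):
    im=get_image(cam); cv2.imwrite('pics/'+fn,im['color'][:,:,::-1]); np.savez('pics/'+fn[:-4]+'.npz',**im); return im
def ray(im,px):
    E=np.array(im['extrinsics']);d=np.array([(px[0]-im['cx'])/im['fx'],(px[1]-im['cy'])/im['fy'],1.]);d=E[:3,:3]@d
    return E[:3,3],d/np.linalg.norm(d)
def at_z(im,px,z):
    o,d=ray(im,px);return o+d*(z-o[2])/d[2]
def tri(im1,p1,im2,p2):
    o1,d1=ray(im1,p1);o2,d2=ray(im2,p2)
    A=np.stack([d1,-d2],1);t=np.linalg.lstsq(A,o2-o1,rcond=None)[0]
    a=o1+d1*t[0];b=o2+d2*t[1];return (a+b)/2,np.linalg.norm(a-b)
def proj(im,P):
    E=np.array(im['extrinsics']);p=E[:3,:3].T@(np.array(P)-E[:3,3]);return [im['fx']*p[0]/p[2]+im['cx'],im['fy']*p[1]/p[2]+im['cy']]
E
python3 - <<'E'
from h import *
np.set_printoptions(precision=4,suppress=True)
s=status.get_obs();print(s)
for c in('scene','top'):
    im=shot(c,c+'0.png');print(c,im['fx'],im['extrinsics'])
    for n in ['tester','dial','dial_pointer','dial_mark','stud_red','stud_yellow','stud_green','pen_stand','test_pen','pen_tip','swab_stack','ointment_bottle','tourniquet','skin_spray']:
        print(n,[(np.round(r['pixel'],1).tolist(),round(r['conf'],2)) for r in find_in(n,c)[:3]])
E
```

```text
{'time_s': 0.0, 'q': array([-1.0619,  0.3594,  0.0111, -0.0003, -1.2241, -0.2881]), 'dq': array([-0.0002,  0.0006, -0.0006,  0.0005, -0.0018,  0.0001]), 'joint_efforts': array([ -0.0008, -58.2722,  29.3053,   6.9973,   0.0069,  -0.0002]), 'ee_pos': array([ 0.1477, -0.6582,  0.2426]), 'tcp_rot': array([-0.0002, -0.1101,  0.9939,  0.0008]), 'force': array([-0.5787,  0.7083,  0.0757]), 'torque': array([-0.035 ,  0.0624,  0.0067]), 'opening': 0.08763530965353943}
scene 401.3005088971469 [[-0.7247 -0.4319  0.5369 -0.4434]
 [-0.6891  0.4499 -0.5681  0.9246]
 [ 0.0038 -0.7817 -0.6237  1.0862]
 [ 0.      0.      0.      1.    ]]
tester [([256.3, 189.2], 0.58)]
dial [([269.9, 179.1], 0.47)]
dial_pointer [([267.4, 176.4], 0.62)]
dial_mark []
stud_red []
stud_yellow []
stud_green []
pen_stand [([188.7, 219.8], 0.66), ([218.2, 256.7], 0.63)]
test_pen [([187.1, 204.7], 0.51), ([186.0, 218.9], 0.19)]
pen_tip [([187.5, 202.4], 0.63)]
swab_stack []
ointment_bottle [([229.5, 234.3], 0.49)]
tourniquet [([158.1, 249.4], 0.49)]
skin_spray []
top 436.9819333923085 [[-0.0015 -0.9943  0.1066  0.2844]
 [-0.9998 -0.0004 -0.0173  0.0367]
 [ 0.0173 -0.1066 -0.9942  1.5209]
 [ 0.      0.      0.      1.    ]]
tester [([286.3, 178.0], 0.81)]
dial [([303.2, 183.0], 0.47)]
dial_pointer [([298.9, 182.9], 0.53)]
dial_mark [([185.8, 163.1], 0.74), ([190.5, 166.8], 0.31)]
stud_red []
stud_yellow [([287.8, 180.5], 0.18)]
stud_green []
pen_stand [([176.0, 230.3], 0.74), ([189.2, 167.3], 0.65)]
test_pen [([186.6, 161.0], 0.63)]
pen_tip []
swab_stack [([361.4, 233.1], 0.61)]
ointment_bottle []
tourniquet [([135.2, 177.6], 0.55)]
skin_spray [([386.8, 185.4], 0.75)]
```

```bash
python3 - <<'E'
import cv2
a=cv2.imread('pics/scene0.png');b=cv2.imread('pics/top0.png')
cv2.imwrite('pics/s0z.png',cv2.resize(a[140:310,100:340],None,fx=3.3,fy=3.3,interpolation=cv2.INTER_CUBIC))
cv2.imwrite('pics/t0z.png',cv2.resize(b[110:290,110:410],None,fx=2.6,fy=2.6,interpolation=cv2.INTER_CUBIC))
E
```

```text
(no output)
```

View pics/scene0.png

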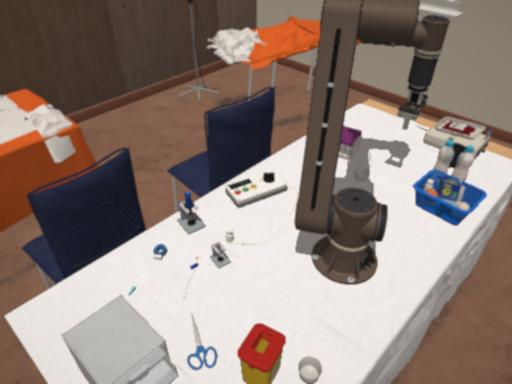

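View pics/top0.png

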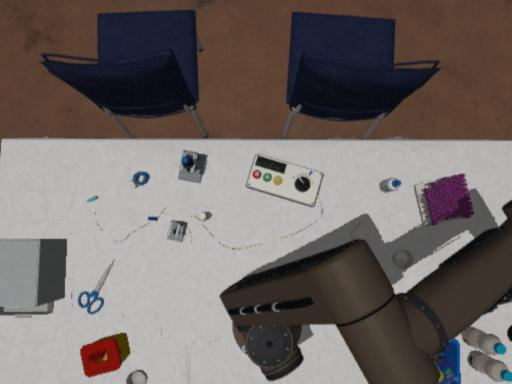

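View pics/s0z.png

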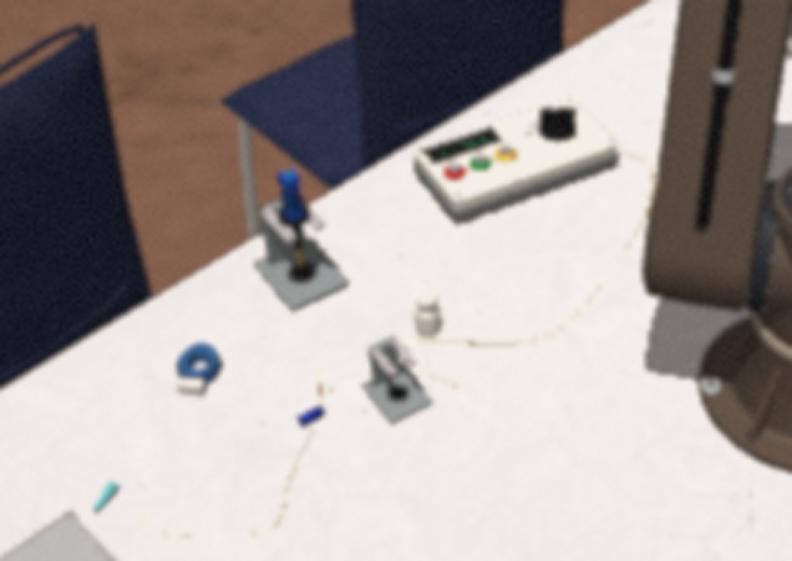

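View pics/t0z.png

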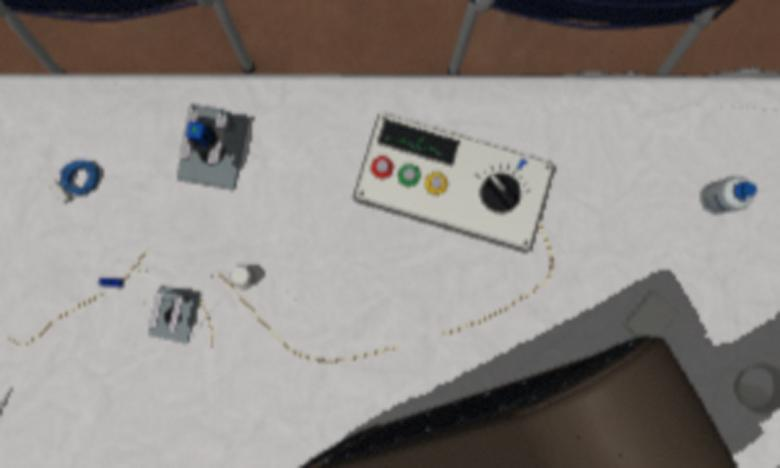

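```bash
python3 - <<'E'
import cv2
a=cv2.imread('pics/scene0.png');b=cv2.imread('pics/top0.png')
cv2.imwrite('pics/s1z.png',cv2.resize(a[185:240,170:240],None,fx=10,fy=10,interpolation=cv2.INTER_CUBIC))
cv2.imwrite('pics/t1z.png',cv2.resize(b[145:215,235:335],None,fx=8,fy=8,interpolation=cv2.INTER_CUBIC))
cv2.imwrite('pics/t2z.png',cv2.resize(b[140:190,165:225],None,fx=12,fy=12,interpolation=cv2.INTER_CUBIC))
E
```

```text
(no output)
```

View pics/s1z.png

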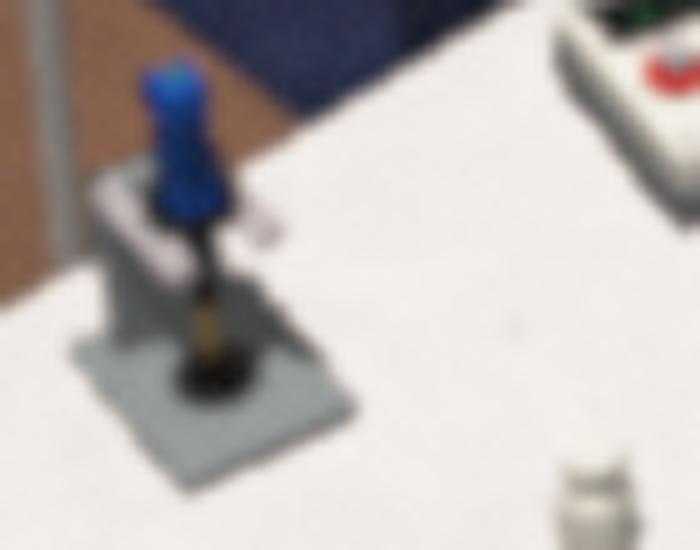

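View pics/t1z.png

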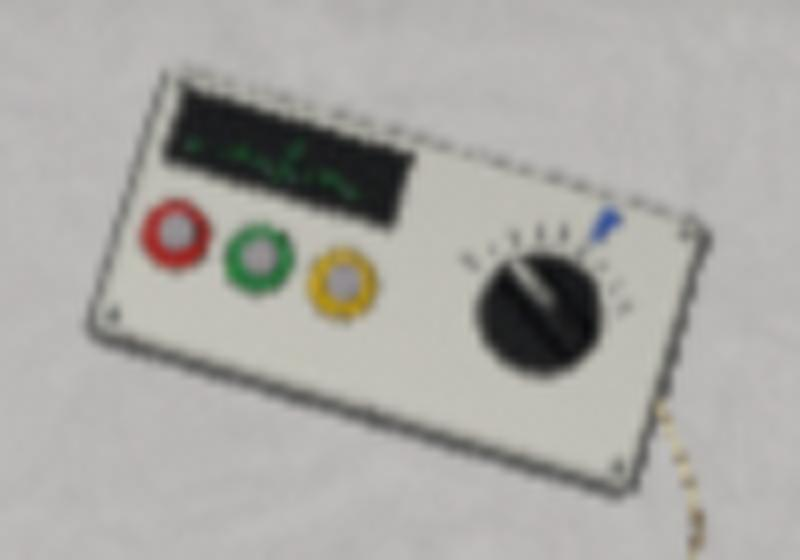

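View pics/t2z.png

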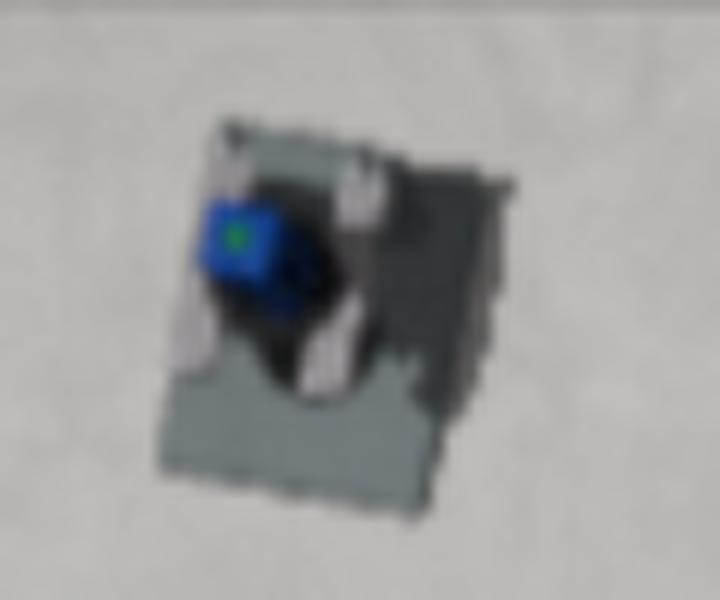

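```bash
cat > m.py <<'E'
from h import *
from scipy.optimize import least_squares
np.set_printoptions(precision=4,suppress=True)
T=dict(np.load('pics/top0.npz'));S=dict(np.load('pics/scene0.npz'))
z8=lambda u,v:((u+.5)/8-.5+235,(v+.5)/8-.5+145)
z12=lambda u,v:((u+.5)/12-.5+165,(v+.5)/12-.5+140)
zs=lambda u,v:((u+.5)/10-.5+170,(v+.5)/10-.5+185)
obs={(-12,96,59.5):z8(176,232),(-12,59,59.5):z8(260,257),(-12,22,59.5):z8(344,282),(0,-62,53):z8(540,315),
(62,123,45):z8(168,70),(62,-123,45):z8(710,230)}
def f(p):
    c,s=np.cos(p[2]),np.sin(p[2]);r=[]
    for (x,y,z),px in obs.items():
        q=proj(T,[p[0]+(c*x-s*y)/1e3,p[1]+(s*x+c*y)/1e3,z/1e3]);r+=[q[0]-px[0],q[1]-px[1]]
    return r
R=least_squares(f,[.57,-.05,-.2]);p=R.x
print('tester',p,'res',np.array(R.fun).reshape(-1,2))
c,s=np.cos(p[2]),np.sin(p[2])
for n,x,y in(('red',-12,96),('green',-12,59),('yellow',-12,22),('dial',0,-62)): print(n,p[0]+(c*x-s*y)/1e3,p[1]+(s*x+c*y)/1e3)
d=np.array([p[0]+s*.062,p[1]-c*.062])
a=at_z(T,z8(553,303),.0815)[:2];b=at_z(T,z8(513,260),.0815)[:2]
print('ptr ends',a,b, np.linalg.norm(a-d),np.linalg.norm(b-d))
ang=lambda v:np.degrees(np.arctan2(v[1],v[0]))
print('ptr ang',ang(b-a),ang(b-d))
for uv in((597,240),(603,225),(608,212)):
    m=at_z(T,z8(*uv),.045)[:2];print('mark',ang(m-d),np.linalg.norm(m-d))
# stand
L0,L1,R0,R1=[at_z(T,z12(*u),.095)[:2] for u in((195,362),(228,160),(322,388),(365,185))]
print('prongs',L0,L1,R0,R1,ang(L1-L0),ang(R1-R0))
print('front mid',(L0+R0)/2,'width',np.linalg.norm(L0-R0))
F=[at_z(T,z12(*u),.012)[:2] for u in((162,462),(420,508))]
print('foot front',F,ang(F[0]-F[1])-90, np.linalg.norm(F[0]-F[1]))
pt=at_z(T,z12(236,238),.16);print('pen top',pt)
print('tri pen top',tri(T,z12(236,238),S,zs(176,76)))
print('tri fork L end', tri(T,z12(195,362),S,zs(180,265)))
print('tri fork R end', tri(T,z12(322,388),S,zs(265,230)))
E
python3 m.py
```

```text
tester [ 0.4897 -0.06   -0.2971] res [[-0.095   0.4036]
 [-0.1199  0.464 ]
 [-0.137   0.5267]
 [-0.0087  0.517 ]
 [-0.3044 -1.4027]
 [ 0.6724 -0.5558]]
red 0.5062769718951786 0.03530888489487023
green 0.4954465410461689 -7.051260741657017e-05
yellow 0.4846161101971591 -0.035449910109703366
dial 0.4715025042163651 -0.11928327660646576
ptr ends [ 0.4746 -0.1218] [ 0.4927 -0.1053] 0.004003185085699419 0.025380987431866862
ptr ang 42.41356009616943 33.454801261162864
mark -36.13976842282348 0.04349562179169138
mark -34.22478376422767 0.050323674965219715
mark -32.8678843148609 0.056235304470615435
prongs [0.5148 0.2843] [0.571  0.2763] [0.5076 0.2495] [0.5641 0.2386] -8.09764459787245 -10.911513176859946
front mid [0.5112 0.2669] width 0.03557185993049389
foot front [array([0.4989, 0.3077]), array([0.4855, 0.233 ])] -10.145041672057772 0.07589445475480616
pen top [0.5372 0.2629 0.16  ]
tri pen top (array([0.5363, 0.262 , 0.1609]), np.float64(0.00200714593084217))
tri fork L end (array([0.5149, 0.2844, 0.0951]), np.float64(0.00044171358758014187))
tri fork R end (array([0.5077, 0.2496, 0.0949]), np.float64(0.0003273539688258701))
```

```bash
python3 - <<'E'
import cv2
a=cv2.imread('pics/scene0.png');b=cv2.imread('pics/top0.png')
x=cv2.resize(a[160:210,225:295],None,fx=8,fy=8,interpolation=cv2.INTER_CUBIC)
y=cv2.convertScaleAbs(cv2.resize(b[170:200,287:318],None,fx=18,fy=18,interpolation=cv2.INTER_CUBIC),alpha=1.6)
cv2.imwrite('pics/s2z.png',x);cv2.imwrite('pics/t3z.png',y)
E
```

```text
(no output)
```

View pics/s2z.png

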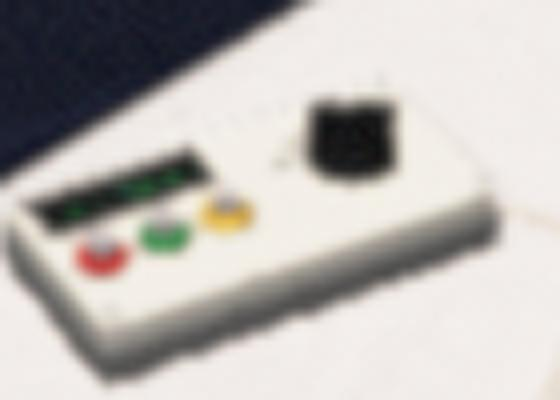

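View pics/t3z.png

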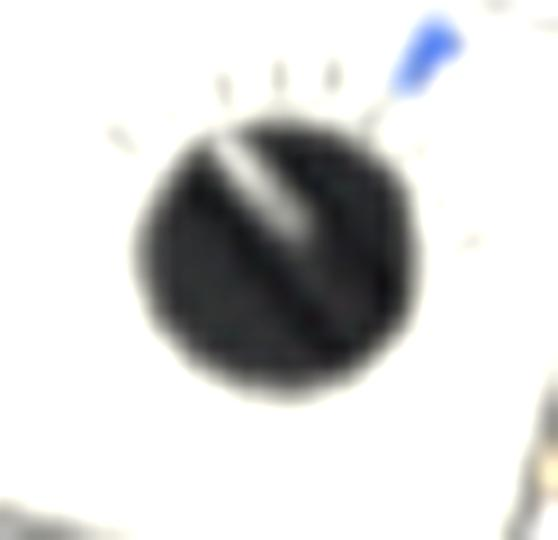

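```bash
cat > m2.py <<'E'
from h import *
from scipy.optimize import least_squares
np.set_printoptions(precision=4,suppress=True)
T=dict(np.load('pics/top0.npz'));S=dict(np.load('pics/scene0.npz'))
z8=lambda u,v:((u+.5)/8-.5+235,(v+.5)/8-.5+145)
z18=lambda u,v:((u+.5)/18-.5+287,(v+.5)/18-.5+170)
zs=lambda u,v:((u+.5)/8-.5+225,(v+.5)/8-.5+160)
obs=[(T,(-12,96,59.5),z8(176,232)),(T,(-12,59,59.5),z8(260,257)),(T,(-12,22,59.5),z8(344,282)),(T,(0,-62,53),z18(278,257)),
(S,(-12,96,59.5),zs(100,242)),(S,(-12,59,59.5),zs(165,224)),(S,(-12,22,59.5),zs(227,203))]
for i in range(3): print('tri',tri(T,obs[i][2],S,obs[4+i][2]))
def f(p):
    c,s=np.cos(p[2]),np.sin(p[2]);r=[]
    for im,(x,y,z),px in obs:
        q=proj(im,[p[0]+(c*x-s*y)/1e3,p[1]+(s*x+c*y)/1e3,z/1e3]);r+=[q[0]-px[0],q[1]-px[1]]
    return r
R=least_squares(f,[.57,-.05,-.2]);p=R.x
print('tester',p,'res',np.array(R.fun).reshape(-1,2))
c,s=np.cos(p[2]),np.sin(p[2])
for n,x,y in(('red',-12,96),('green',-12,59),('yellow',-12,22),('dial',0,-62)): print(n,p[0]+(c*x-s*y)/1e3,p[1]+(s*x+c*y)/1e3)
d=np.array([p[0]+s*.062,p[1]-c*.062])
ang=lambda v:np.degrees(np.arctan2(v[1],v[0]))
a=at_z(T,z18(300,228),.0815)[:2];b=at_z(T,z18(225,140),.0815)[:2]
print('ptr ends',a,b, np.linalg.norm(a-d),np.linalg.norm(b-d),ang(b-a),ang(b-d))
for uv in((405,85),(428,55),(440,32)):
    m=at_z(T,z18(*uv),.045)[:2];print('mark',ang(m-d),np.linalg.norm(m-d))
E
python3 m2.py
```

```text
tri (array([0.508 , 0.0351, 0.0576]), np.float64(0.0002335515713794854))
tri (array([ 0.4973, -0.0009,  0.055 ]), np.float64(0.0009257809013033118))
tri (array([ 0.4867, -0.0365,  0.0547]), np.float64(0.0009269203299938253))
tester [ 0.491  -0.0598 -0.29  ] res [[-0.1747  0.1918]
 [-0.1779  0.1787]
 [-0.1738  0.1678]
 [ 0.0676  0.1182]
 [ 0.1019 -0.1964]
 [-0.1426 -0.6646]
 [-0.1474 -0.7112]]
red 0.5069998656369988 0.03557822782083512
green 0.4964192494229653 0.00012331898536734748
yellow 0.48583863320893167 -0.0353315898501004
dial 0.4733166641291152 -0.11925536651895702
ptr ends [ 0.4755 -0.1201] [ 0.4919 -0.1064] 0.0023104309666840787 0.022554923229651035 39.89766370656742 34.69085157725904
mark -36.17362892585109 0.04260365733428531
mark -36.39248877858035 0.04988632497650977
mark -35.621224289359084 0.05484163818896276
```

```bash
cat > go.py <<'E'
import sys
from h import *
from scipy.spatial.transform import Rotation as Ro
# usage: go.py x y z heading(deg of tool y) in world -> tool shift mm, turn deg
def rel(P,h):
    s=status.get_obs();q=s['tcp_rot'];M=Ro.from_quat([q[1],q[2],q[3],q[0]]).as_matrix()
    d=M.T@(np.array(P)-s['ee_pos'])*1e3
    hc=np.degrees(np.arctan2(M[1,1],M[0,1]))
    print('t %.2f'%s['time_s'],'pos',np.round(s['ee_pos'],4),'head %.1f'%hc,'tilt',np.round(M[:,2],3),'F',np.round(s['force'],2),'open %.4f'%s['opening'])
    print('shift',np.round(d,1),'turn %.1f'%(-((h-hc+180)%360-180)))
rel([float(v) for v in sys.argv[1:4]],float(sys.argv[4]))
E
python3 go.py .474 -.120 .15 129; python3 go.py .474 -.120 .076 129
```

```text
t 1.50 pos [ 0.1478 -0.6586  0.2435] head 102.7 tilt [-0.  0. -1.] F [ 0.23  0.68 -0.4 ] open 0.0875
shift [-436.2  454.1   93.5] turn -26.3
t 1.50 pos [ 0.1478 -0.6586  0.2435] head 102.7 tilt [-0.  0. -1.] F [ 0.23  0.68 -0.4 ] open 0.0875
shift [-436.2  454.1  167.5] turn -26.3
```

```bash
python3 -m crank '[[-44,45,0,0,0],[-87,91,0,-3,0],[-131,136,0,-6,0],[-175,182,0,-10,0],[-218,227,0,-13,0],[-262,272,0,-16,0],[-305,318,0,-20,0],[-349,363,0,-23,0],[-393,409,15,-26,0],[-436,454,35,-26,0]]' 15; python3 go.py .474 -.120 .076 129
```

```text
time_s: 2.75
ee_pos: [0.4705, -0.1256, 0.2119]
tcp_rot: [0.001, -0.332, 0.943, -0.0]
force: [0.5, -0.9, 0.1]
opening: 0.0878
t 2.75 pos [ 0.4705 -0.1256  0.2119] head 128.7 tilt [ 0.003  0.    -1.   ] F [ 0.46 -0.86  0.11] open 0.0878
shift [ -6.    2.4 136. ] turn -0.3
```

```bash
python3 -m crank '[[-6,2,20,0,110],[-6,2,50,0,110],[-6,2,80,0,110],[-6,2,100,0,110],[-6,2,115,0,110],[-6,2,125,0,110],[-6,2,132,0,110],[-6,2,136,0,110],[-6,2,136,0,110],[-6,2,136,0,110]]' 15; python3 go.py .474 -.120 .076 129; python3 - <<'E'
from h import *
im=shot('scene','s3.png');cv2.imwrite('pics/s3z.png',cv2.resize(cv2.imread('pics/s3.png')[120:230,180:340],None,fx=4.5,fy=4.5,interpolation=cv2.INTER_CUBIC))
E
```

```text
time_s: 4.0
ee_pos: [0.4746, -0.1203, 0.0763]
tcp_rot: [0.002, -0.332, 0.943, -0.0]
force: [-0.4, 0.1, -0.2]
opening: 0.0498
t 4.00 pos [ 0.4746 -0.1203  0.0763] head 128.7 tilt [ 0.003  0.    -1.   ] F [-0.42  0.08 -0.17] open 0.0498
shift [0.2 0.6 0.3] turn -0.3
```

View pics/s3z.png

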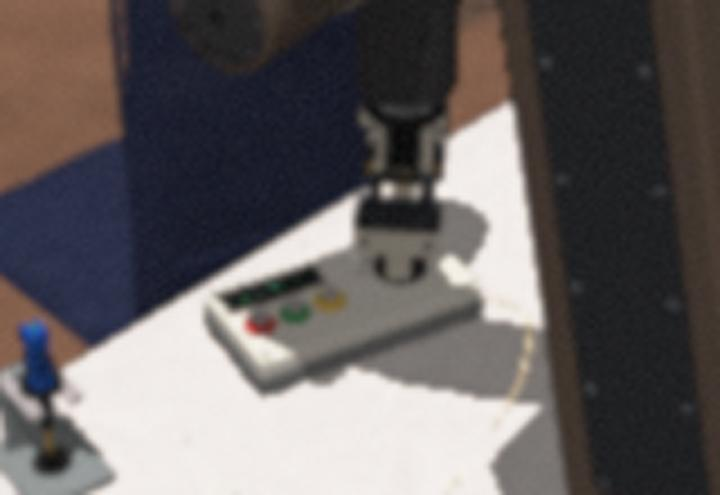

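The scene view shows the fingers straddling the dial (around zoomed 400,265), clear of the studs. I'll close the gripper.

```bash
python3 -m crank '[[0,0,0,0,150],[0,0,0,0,170],[0,0,0,0,190],[0,0,0,0,200],[0,0,0,0,210],[0,0,0,0,220],[0,0,0,0,225],[0,0,0,0,230],[0,0,0,0,230],[0,0,0,0,230]]' 12; python3 go.py .474 -.120 .076 -36
```

```text
time_s: 5.3
ee_pos: [0.4744, -0.1201, 0.0763]
tcp_rot: [0.002, -0.332, 0.943, -0.0]
force: [-2.2, 4.9, 2.8]
opening: 0.0139
t 5.30 pos [ 0.4744 -0.1201  0.0763] head 128.7 tilt [ 0.003  0.    -1.   ] F [-2.21  4.9   2.85] open 0.0139
shift [0.2 0.3 0.3] turn 164.7
```

```bash
python3 -m crank '[[0,0,0,9,230],[0,0,0,18,230],[0,0,0,27,230],[0,0,0,36,230],[0,0,0,45,230],[0,0,0,54,230],[0,0,0,63,230],[0,0,0,70,230],[0,0,0,75,230],[0,0,0,75,230]]'; python3 go.py .474 -.120 .076 54
```

```text
time_s: 6.55
ee_pos: [0.4743, -0.1201, 0.0763]
tcp_rot: [0.001, 0.311, 0.95, 0.001]
force: [-1.8, 3.2, 1.9]
opening: 0.0139
t 6.55 pos [ 0.4743 -0.1201  0.0763] head 53.8 tilt [ 0.003  0.    -1.   ] F [-1.83  3.22  1.88] open 0.0139
shift [ 0.3 -0.2  0.3] turn -0.2
```

```bash
python3 -m crank '[[0,0,0,0,150],[0,0,0,0,130],[0,0,0,0,110],[0,0,0,0,110],[0,0,-30,0,110],[0,0,-80,0,60],[0,0,-130,0,40],[0,0,-170,0,20],[0,0,-185,0,0],[0,0,-185,0,0]]'; python3 go.py .535 .264 .26 80
```

```text
time_s: 7.8
ee_pos: [0.474, -0.1201, 0.2618]
tcp_rot: [0.002, 0.311, 0.95, 0.001]
force: [-0.0, 0.4, -0.3]
opening: 0.0869
t 7.80 pos [ 0.474  -0.1201  0.2618] head 53.8 tilt [ 0.005  0.001 -1.   ] F [-0.    0.39 -0.25] open 0.0869
shift [177.8 345.8   2.4] turn -26.2
```

```bash
python3 -m crank '[[20,38,0,-3,0],[40,77,0,-6,0],[60,115,0,-9,0],[79,154,0,-12,0],[99,192,0,-15,0],[119,231,0,-18,0],[139,269,0,-21,0],[158,307,0,-24,0],[178,346,0,-26,0],[178,346,0,-26,0]]'; python3 go.py .537 .2625 .141 80;  python3 - <<'E'
from h import *
im=shot('top','t4.png');b=cv2.imread('pics/t4.png')
cv2.imwrite('pics/t4z.png',cv2.resize(b[145:215,235:335],None,fx=8,fy=8,interpolation=cv2.INTER_CUBIC))
cv2.imwrite('pics/t4y.png',cv2.convertScaleAbs(cv2.resize(b[170:200,287:318],None,fx=18,fy=18,interpolation=cv2.INTER_CUBIC),alpha=1.6))
E
```

```text
time_s: 9.05
ee_pos: [0.5345, 0.2663, 0.2592]
tcp_rot: [0.001, 0.088, 0.996, -0.001]
force: [0.2, -0.7, -0.1]
opening: 0.0876
t 9.05 pos [0.5345 0.2663 0.2592] head 79.9 tilt [ 0.001 -0.002 -1.   ] F [ 0.21 -0.75 -0.12] open 0.0876
shift [ -3.   -3.1 118.2] turn -0.1
```

View pics/t4.png

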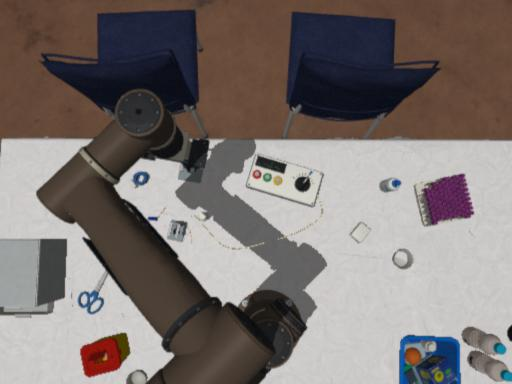

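View pics/t4y.png

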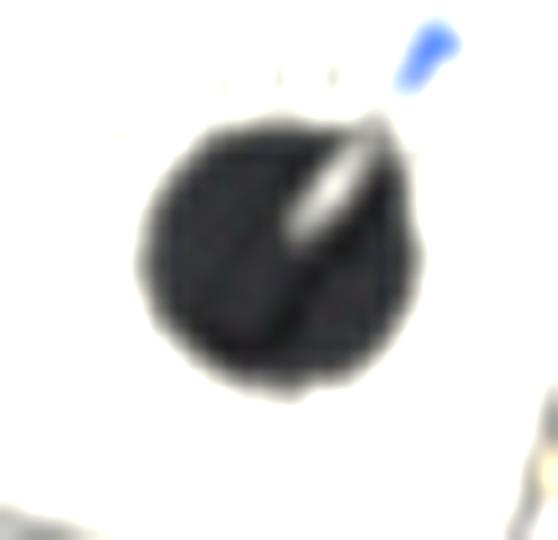

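The white line now points up-right, from zoomed (297,230) to (375,135), at the blue mark (428,55). The angles agree within about 3°. Next I grasp the pen.

```bash
python3 -m crank '[[-3,-3,25,0,0],[-3,-3,55,0,40],[-3,-3,80,0,80],[-3,-3,100,0,100],[-3,-3,112,0,110],[-3,-3,119,0,120],[-3,-3,122,0,120],[-3,-3,122,0,120],[-3,-3,122,0,120],[-3,-3,122,0,120]]' 15; python3 go.py .537 .2625 .137 80;  python3 - <<'E'
from h import *
im=shot('scene','s5.png');b=cv2.imread('pics/s5.png')
cv2.imwrite('pics/s5z.png',cv2.resize(b[140:260,120:260],None,fx=5,fy=5,interpolation=cv2.INTER_CUBIC))
E
```

```text
time_s: 10.35
ee_pos: [0.5369, 0.2614, 0.138]
tcp_rot: [0.001, 0.088, 0.996, -0.001]
force: [-1.1, 0.1, 0.5]
opening: 0.0464
t 10.35 pos [0.5369 0.2614 0.138 ] head 79.9 tilt [ 0.002 -0.001 -1.   ] F [-1.11  0.11  0.51] open 0.0464
shift [0.1 1.1 1. ] turn -0.1
```

View pics/s5z.png

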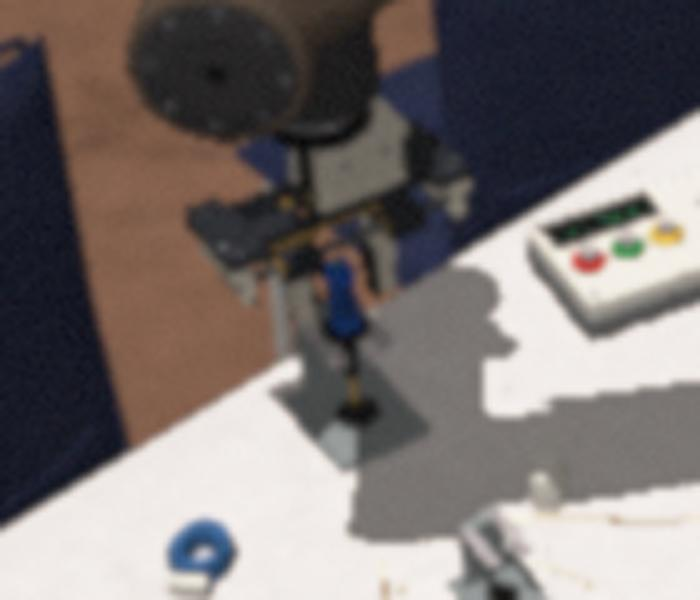

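The pen handle (zoomed 340,300) lies midway between the fingers. I'll close on it.

```bash
python3 -m crank '[[0,1,0,0,140],[0,1,0,0,155],[0,1,0,0,170],[0,1,0,0,185],[0,1,0,0,200],[0,1,0,0,210],[0,1,0,0,220],[0,1,0,0,230],[0,1,0,0,230],[0,1,0,0,230]]' 25; python3 go.py .537 .2625 .237 80
```

```text
time_s: 11.65
ee_pos: [0.537, 0.2624, 0.1379]
tcp_rot: [0.001, 0.088, 0.996, -0.001]
force: [-0.3, 0.5, -0.3]
opening: 0.0201
t 11.65 pos [0.537  0.2624 0.1379] head 79.9 tilt [ 0.002 -0.002 -1.   ] F [-0.26  0.52 -0.27] open 0.0201
shift [ -0.1   0.  -99.1] turn -0.1
```

```bash
python3 -m crank '[[0,0,-5,0,230],[0,0,-15,0,230],[0,0,-35,0,230],[0,0,-60,0,230],[0,0,-85,0,230],[0,0,-95,0,230],[0,0,-97,0,230],[0,0,-97,0,230],[0,0,-97,0,230],[0,0,-97,0,230]]'; python3 go.py .507 .0352 .235 80; python3 - <<'E'
from h import *
im=shot('scene','s6.png');b=cv2.imread('pics/s6.png')
cv2.imwrite('pics/s6z.png',cv2.resize(b[120:250,130:250],None,fx=5,fy=5,interpolation=cv2.INTER_CUBIC))
for n in('test_pen','pen_tip'):print(n,find_in(n,'scene')[:2])
s=status.get_obs();p=s['ee_pos']
print('expected tip px',proj(im,[p[0],p[1],p[2]-.1179]))
E
```

```text
time_s: 12.9
ee_pos: [0.5367, 0.2624, 0.2342]
tcp_rot: [0.0, 0.088, 0.996, -0.001]
force: [0.6, 0.9, -1.1]
opening: 0.0199
t 12.90 pos [0.5367 0.2624 0.2342] head 79.9 tilt [ 0.001 -0.002 -1.   ] F [ 0.62  0.88 -1.06] open 0.0199
shift [ -10.8 -228.8   -0.4] turn -0.1
test_pen [{'pixel': [186.6, 183.6], 'conf': 0.47}]
pen_tip [{'pixel': [183.9, 183.7], 'conf': 0.55}]
expected tip px [np.float64(187.92354633728644), np.float64(201.27032764853527)]
```

View pics/s6z.png

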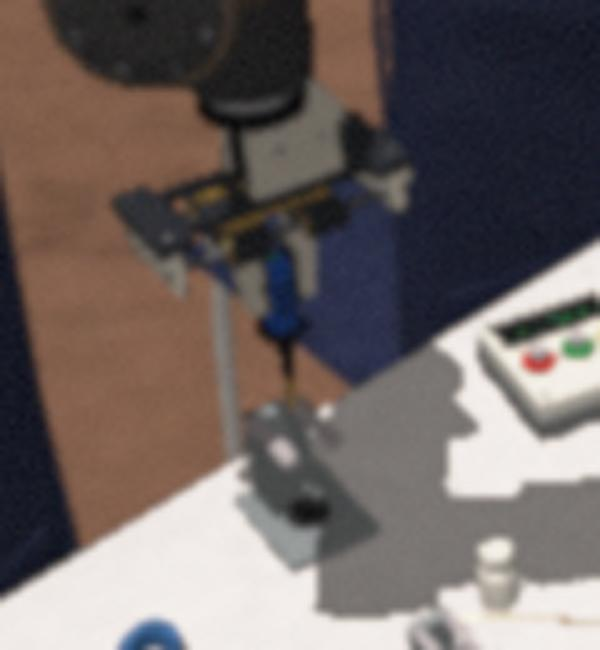

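```bash
python3 -m crank '[[-1,-28,0,0,230],[-2,-58,0,0,230],[-4,-88,0,0,230],[-5,-118,0,0,230],[-7,-148,0,0,230],[-9,-178,0,0,230],[-10,-203,0,0,230],[-11,-222,0,0,230],[-11,-229,0,0,230],[-11,-229,0,0,230]]'; python3 go.py .5073 .0352 .1774 80; python3 - <<'E'
from h import *
im=shot('scene','s7.png');b=cv2.imread('pics/s7.png')
cv2.imwrite('pics/s7z.png',cv2.resize(b[120:220,180:310],None,fx=6,fy=6,interpolation=cv2.INTER_CUBIC))
E
```

```text
time_s: 14.3
ee_pos: [0.5073, 0.0347, 0.2351]
tcp_rot: [0.001, 0.089, 0.996, -0.001]
force: [0.8, 0.6, -1.5]
opening: 0.0198
t 14.30 pos [0.5073 0.0347 0.2351] head 79.8 tilt [ 0.002 -0.002 -1.   ] F [ 0.78  0.64 -1.48] open 0.0198
shift [ 0.2  0.5 57.7] turn -0.2
```

View pics/s7z.png

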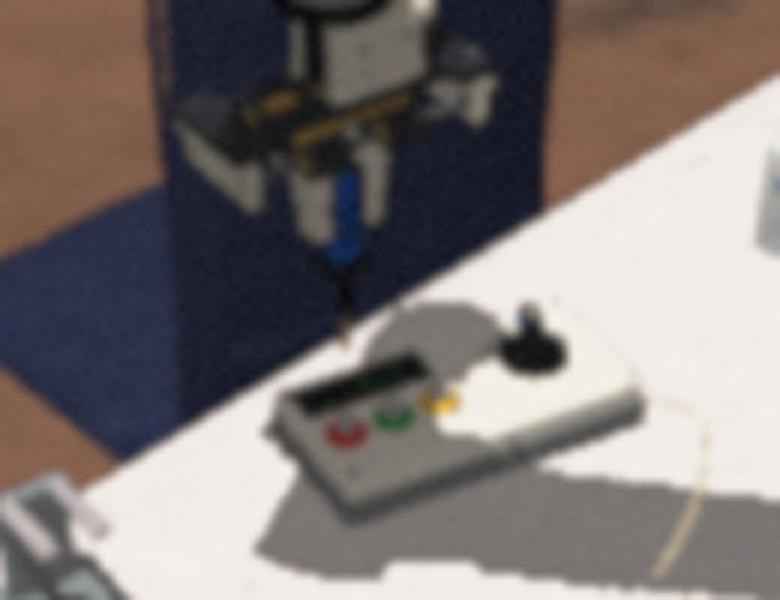

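The tip (zoomed 343,342) stands right above the red stud (348,425). I'll go down.

```bash
python3 -m crank '[[0,0,20,0,230],[0,0,35,0,230],[0,0,45,0,230],[0,0,50,0,230],[0,0,54,0,230],[0,0,56,0,230],[0,0,57,0,230],[0,0,58,0,230],[0,0,59,0,230],[0,0,60,0,230]]'; python3 go.py .5073 .0352 .1774 80
```

```text
time_s: 15.6
ee_pos: [0.5077, 0.0351, 0.1752]
tcp_rot: [0.001, 0.089, 0.996, -0.001]
force: [-0.2, -0.2, 0.6]
opening: 0.0197
t 15.60 pos [0.5077 0.0351 0.1752] head 79.8 tilt [ 0.002 -0.002 -1.   ] F [-0.22 -0.24  0.6 ] open 0.0197
shift [ 0.4  0.  -2.2] turn -0.2
```

```bash
python3 -m crank '[[0,0,1,0,230],[0,0,1.5,0,230],[0,0,1.5,0,230],[0,0,1.5,0,230],[0,0,1.5,0,230],[0,0,1.5,0,230],[0,0,1.5,0,230],[0,0,1.5,0,230],[0,0,1.5,0,230],[0,0,1.5,0,230]]'; python3 go.py .5073 .0352 .1774 80; python3 - <<'E'
from h import *
im=shot('scene','s8.png');b=cv2.imread('pics/s8.png')
cv2.imwrite('pics/s8z.png',cv2.resize(b[160:210,220:280],None,fx=11,fy=11,interpolation=cv2.INTER_CUBIC))
E
```

```text
time_s: 16.85
ee_pos: [0.5077, 0.0351, 0.1737]
tcp_rot: [0.001, 0.089, 0.996, -0.001]
force: [-0.1, -0.1, 1.5]
opening: 0.0195
t 16.85 pos [0.5077 0.0351 0.1737] head 79.8 tilt [ 0.002 -0.002 -1.   ] F [-0.11 -0.1   1.54] open 0.0195
shift [ 0.4  0.  -3.7] turn -0.2
```

View pics/s8z.png

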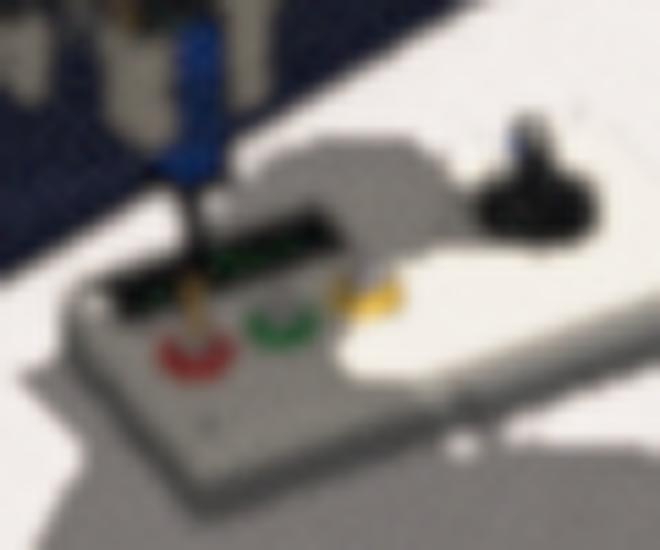

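The tip sits on the red stud. The force rose 0.9 N over 1.5 mm, which matches the spring. Now the green one.

```bash
python3 go.py .4972 -.0003 .1937 80
```

```text
t 16.90 pos [0.5077 0.0351 0.1737] head 79.8 tilt [ 0.002 -0.002 -1.   ] F [-0.06  0.42  1.31] open 0.0199
shift [  4.1 -36.8 -20. ] turn -0.2
```

```bash
python3 -m crank '[[0,0,-6,0,230],[0,0,-16,0,230],[0,0,-20,0,230],[1,-10,-20,0,230],[2,-22,-20,0,230],[3,-32,-20,0,230],[4,-37,-20,0,230],[4,-37,-20,0,230],[4,-37,-20,0,230],[4,-37,-20,0,230]]';python3 go.py .4972 -.0003 .1737 80; python3 - <<'E'
from h import *
im=shot('scene','s9.png');b=cv2.imread('pics/s9.png')
cv2.imwrite('pics/s9z.png',cv2.resize(b[160:210,220:280],None,fx=11,fy=11,interpolation=cv2.INTER_CUBIC))
E
```

```text
time_s: 18.15
ee_pos: [0.4973, -0.0004, 0.1937]
tcp_rot: [0.001, 0.088, 0.996, -0.001]
force: [0.0, -0.6, -1.1]
opening: 0.02
t 18.15 pos [ 4.973e-01 -4.000e-04  1.937e-01] head 79.9 tilt [ 0.002 -0.002 -1.   ] F [ 0.05 -0.62 -1.09] open 0.0200
shift [ 0.2  0.1 20. ] turn -0.1
```

View pics/s9z.png

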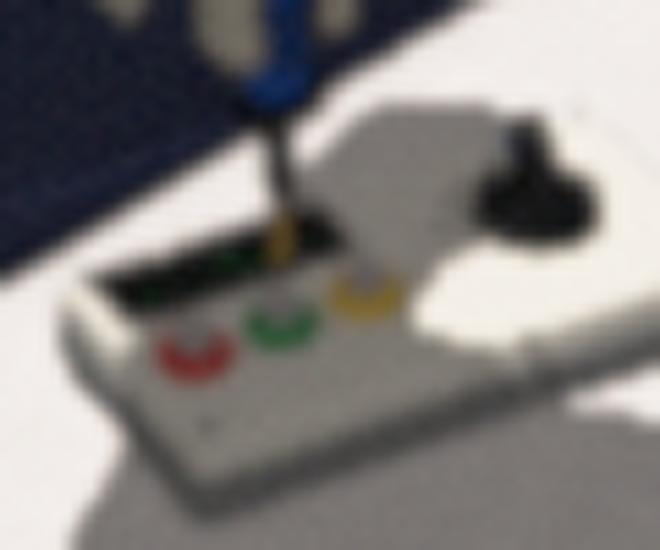

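The tip (zoomed 283,260) is above the green stud (283,310).

```bash
python3 -m crank '[[0,0,8,0,230],[0,0,13,0,230],[0,0,16,0,230],[0,0,18,0,230],[0,0,19,0,230],[0,0,20,0,230],[0,0,20,0,230],[0,0,20,0,230],[0,0,20,0,230],[0,0,20,0,230]]'; python3 go.py .4972 -.0003 .1737 80;python3 -m crank '[[0,0,0,0,230],[0,0,0,0,230],[0,0,0,0,230],[0,0,-4,0,230],[0,0,-10,0,230],[0,0,-25,0,230],[0,0,-45,0,230],[0,0,-58,0,230],[0,0,-61,0,230],[0,0,-61,0,230]]'; python3 go.py .537 .2624 .235 80
```

```text
time_s: 19.45
ee_pos: [0.4974, -0.0004, 0.1738]
tcp_rot: [0.001, 0.088, 0.996, -0.001]
force: [-2.3, 0.1, 1.3]
opening: 0.0199
t 19.45 pos [ 4.974e-01 -4.000e-04  1.738e-01] head 79.9 tilt [ 0.002 -0.002 -1.   ] F [-2.27  0.06  1.33] open 0.0199
shift [0.2 0.  0.1] turn -0.1
time_s: 20.7
ee_pos: [0.4971, -0.0003, 0.2347]
tcp_rot: [0.001, 0.088, 0.996, -0.001]
force: [0.9, 0.3, -0.5]
opening: 0.0198
t 20.70 pos [ 4.971e-01 -3.000e-04  2.347e-01] head 79.9 tilt [ 0.002 -0.001 -1.   ] F [ 0.85  0.26 -0.51] open 0.0198
shift [  7.  265.6  -0.6] turn -0.1
```

```bash
python3 -m crank '[[1,20,0,0,230],[2,55,0,0,230],[3,95,0,0,230],[4,135,0,0,230],[5,175,0,0,230],[6,210,0,0,230],[7,240,0,0,230],[7,258,0,0,230],[7,266,0,0,230],[7,266,0,0,230]]'; python3 go.py .537 .2624 .138 80; python3 - <<'E'
from h import *
im=shot('scene','s10.png');b=cv2.imread('pics/s10.png')
cv2.imwrite('pics/s10z.png',cv2.resize(b[120:250,130:250],None,fx=5,fy=5,interpolation=cv2.INTER_CUBIC))
E
```

```text
time_s: 21.95
ee_pos: [0.5371, 0.2627, 0.2342]
tcp_rot: [0.001, 0.088, 0.996, -0.001]
force: [0.9, -0.0, -0.6]
opening: 0.0197
t 21.95 pos [0.5371 0.2627 0.2342] head 79.9 tilt [ 0.002 -0.002 -1.   ] F [ 0.93 -0.03 -0.63] open 0.0197
shift [ 0.2 -0.2 96.2] turn -0.1
```

View pics/s10z.png

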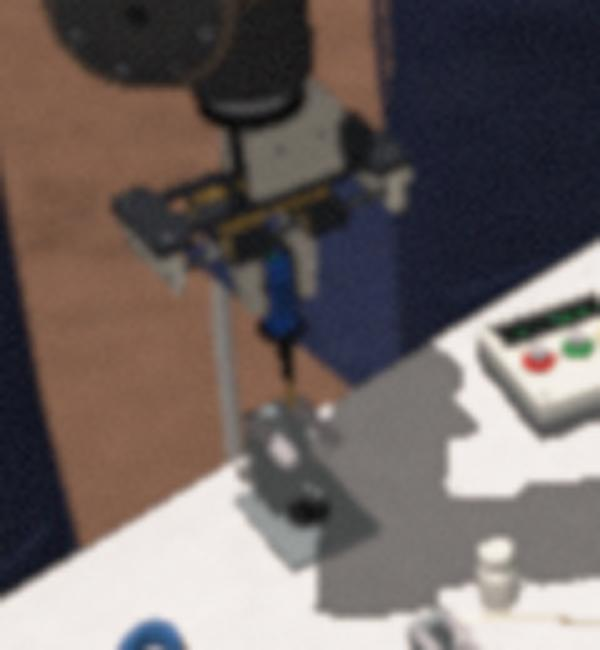

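The picture matches the one after pick-up, with the tip at zoomed (291,402), straight above the slot. I'll lower it.

```bash
python3 -m crank '[[0,0,15,0,230],[0,0,35,0,230],[0,0,55,0,230],[0,0,72,0,230],[0,0,82,0,230],[0,0,88,0,230],[0,0,92,0,230],[0,0,94,0,230],[0,0,95,0,230],[0,0,96,0,230]]'; python3 go.py .537 .2624 .138 80; python3 - <<'E'
from h import *
im=shot('scene','s11.png');b=cv2.imread('pics/s11.png')
cv2.imwrite('pics/s11z.png',cv2.resize(b[140:260,130:250],None,fx=5,fy=5,interpolation=cv2.INTER_CUBIC))
E
```

```text
time_s: 23.25
ee_pos: [0.5373, 0.2622, 0.1386]
tcp_rot: [0.001, 0.089, 0.996, -0.0]
force: [-0.3, 0.0, -0.9]
opening: 0.0201
t 23.25 pos [0.5373 0.2622 0.1386] head 79.8 tilt [ 0.002 -0.001 -1.   ] F [-0.28  0.02 -0.91] open 0.0201
shift [0.3 0.1 0.6] turn -0.2
```

View pics/s11z.png

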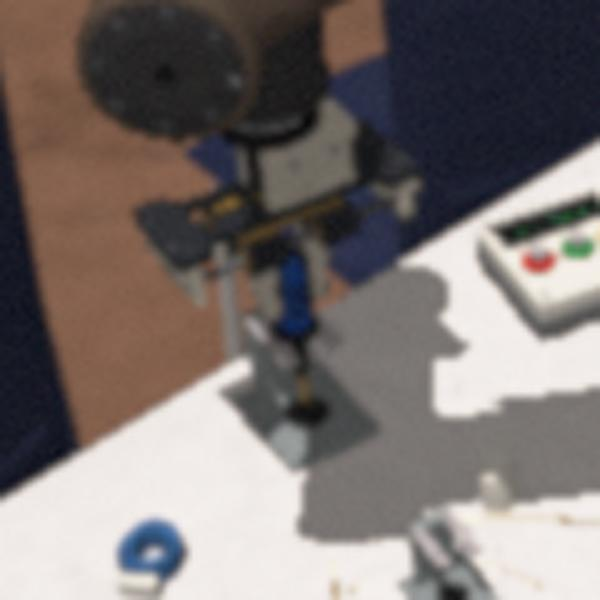

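The pen is in the slot with its collar at the prongs. I'll open slowly, then withdraw upward.

```bash
python3 -m crank '[[0,0,0.6,0,230],[0,0,0.6,0,205],[0,0,0.6,0,190],[0,0,0.6,0,175],[0,0,0.6,0,155],[0,0,0.6,0,135],[0,0,0.6,0,120],[0,0,0.6,0,110],[0,0,0.6,0,110],[0,0,0.6,0,110]]' 5; python3 -m crank '[[0,0,-10,0,110],[0,0,-30,0,110],[0,0,-60,0,90],[0,0,-90,0,60],[0,0,-120,0,30],[0,0,-130,0,0],[0,-30,-130,0,0],[0,-70,-130,0,0],[0,-110,-130,0,0],[0,-150,-130,0,0]]'; python3 -m crank '[[0,-50,0,0,0],[0,-100,0,0,0],[0,-150,0,0,0],[0,-200,0,0,0],[0,-250,0,0,0],[0,-300,0,0,0],[0,-350,0,0,0],[0,-390,0,0,0],[0,-400,0,0,0],[0,-400,0,0,0]]'; python3 - <<'E'
from h import *
for c in('scene','top'):
    im=shot(c,c+'12.png')
b=cv2.imread('pics/top12.png');a=cv2.imread('pics/scene12.png')
x=cv2.resize(a[185:240,170:240],None,fx=7,fy=7,interpolation=cv2.INTER_CUBIC)
y=cv2.resize(b[140:190,165:225],None,fx=7,fy=7,interpolation=cv2.INTER_CUBIC)
v=np.zeros((400,780,3),np.uint8);x=x[:385,:380];y=y[:350,:380];v[:x.shape[0],:x.shape[1]]=x;v[:y.shape[0],385:385+y.shape[1]]=y
cv2.imwrite('pics/c12.png',v)
E
```

```text
time_s: 24.55
ee_pos: [0.5372, 0.2622, 0.1378]
tcp_rot: [0.001, 0.089, 0.996, -0.001]
force: [0.5, 0.1, -0.2]
opening: 0.05
time_s: 25.8
ee_pos: [0.5092, 0.1125, 0.2671]
tcp_rot: [0.0, 0.089, 0.996, -0.001]
force: [0.2, -0.1, 0.9]
opening: 0.088
time_s: 27.05
ee_pos: [0.4375, -0.2816, 0.2672]
tcp_rot: [-0.0, 0.09, 0.996, -0.001]
force: [0.3, 1.2, 0.8]
opening: 0.0877
```

View pics/c12.png

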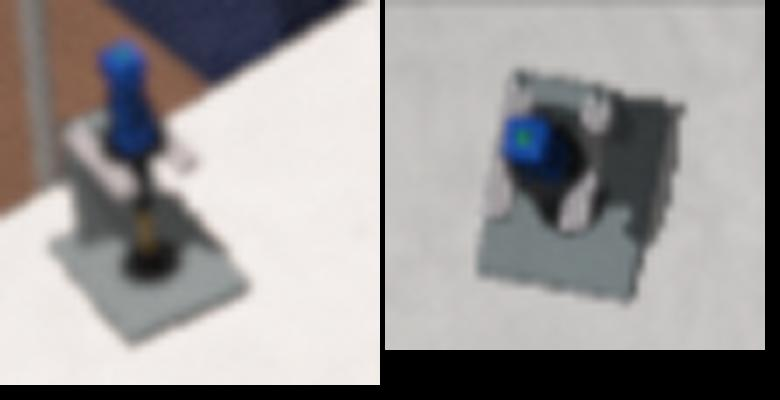

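View pics/top12.png

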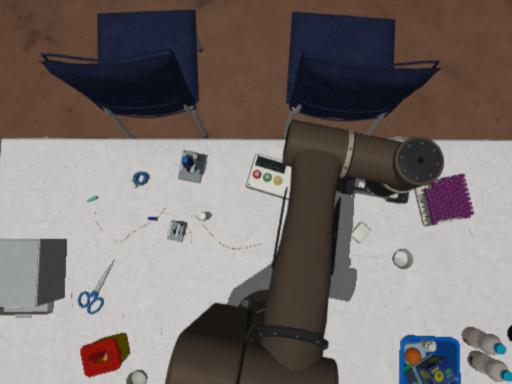

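Pen top at the same spot as at the start (zoomed 523,138), collar on the prongs, upright. The other things stand where they did, except the spray bottle, which the arm hides.

```bash
python3 -c "
from rig import manip,status
print(status.get_obs()['time_s']);print(manip.sign_off())"
```

```text
27.15
the job is handed in; nothing more can be done
None
```

I did every step of the task in order and handed the job in at 27 s; no verdict was reported.

- **Dial:** I turned it 75° clockwise to the blue mark. The angle of the gripped bar agreed with the mark to within 1°. A later top picture put the pointer line about 2 to 3° past the mark, still inside the 7° limit. The arm hid the dial in the last picture, but nothing went near it afterwards.
- **Red stud:** I held the pen's tip on it for over a second. The force rose 0.9 N over 1.5 mm, which matches the stud's spring.
- **Green stud:** I held the tip on it for about a second, with a rise of about 2.4 N. The force reading also showed about 2.3 N sideways there, which I took to be mostly sensor noise.
- **Yellow stud:** The tip never went over it; the closest approach was green, 37 mm away.
- **Pen:** It hangs upright in the larger stand's fork with its collar on the prongs. In both camera views it looks the same as at the start. The gripper was open and clear of everything.
- **Bystanders:** The swab stack, ointment bottle and tourniquet look unmoved. The arm hid the spray bottle in the last picture, but the fingers only ever passed well above it.

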